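# Square a pull head into the corner of a bonding jig

## Robot

A 7-joint arm with a two-finger parallel gripper is mounted at the origin on a cart in front of the work surface, level with it; the furniture and walls round the work are solid. World frame = base frame: x ahead of the robot, y to its left, z up, the work surface at z = 0. Lengths are in mm, angles in rad, forces in N, time in s.
With the tool pointing down it reaches from about 400 to 875 mm from the base axis. Payload 4.4 kg.
Tool frame: the origin (TCP) lies where the fingers leave the gripper's body, on its centre line; the fingertips stand 73 mm ahead of it and the grasp point (between the pads) lies 54 mm ahead of it; z points along the fingers, y is the line along which they close (so a half turn about z gives the same grasp; the last joint's range is limited). The gripper opens to 85 mm and grips with 20 to 120 N. Pads are 22 mm wide; open, the fingers measure 114 mm over their backs; the gripper's body (76 mm by 85 mm) begins 54 mm behind the grasp point. The pads swing forward as they close: fully open they stand 13 mm farther back than shut.
Start: joints at [-1.243, 0.628, 0.038, 1.517, -0.027, 0.996, -0.02], TCP at [249.385, 600.27, 303.913] pointing down, gripper open.
Joint ranges: [-3.06, 3.06], [-0.37, 2.12], [-1.25, 1.32], [0.18, 2.47], [-1.1, 4.24], [0.23, 1.98], [-2.94, 2.94]. Speed limits (rad/s): [2.57, 2.57, 3.14, 3.14, 3.14, 3.14, 3.14].

## Interface

Orientations are given as [roll, pitch, yaw] about the fixed x, y, z axes, in that order (R = Rz(yaw) Ry(pitch) Rx(roll)).
In Python, from cell import ctrl gives the robot as it stands.
- The arm moves only by the tool send_rows, never from a script. Its argument "rows" is a list that holds one entry, the list of rows, each a list of 6 numbers: the shift along the tool's x, y, z in cm, then the turn, a rotation vector about the tool's x, y, z in rad. In form: [[[tx, ty, tz, wx, wy, wz], ...]]. A call has 1 to 10 rows; each row is the pose to reach, as a shift and turn from the pose commanded when the call began, along the tool's axes at that moment; what a row does not reach only later rows make up. A row lasts 1/10 s, in which the tool goes at most 50 mm and 8.59 degrees, less where a joint would pass 70% of its speed; a pose out of reach is approached as far as the arm can. A call with a gripper value outside its range is refused whole. "grip" is the closure in counts, from 0 (fully open) to 255 (shut), set as the call begins (left out, the last holds). The fingers move at their own pace and stop on an object; the grip force is fixed at half the most. Time passes only in rows, so rows that repeat a pose let the fingers close. It gives the time, the measured TCP pose, the force, the opening and the grip force at its end, in the units of the state.
- ctrl.read_state(): the state, without advancing time (a new reading comes with each control period).
- ctrl.get_image(name): name is "side" or "top"; returns a dict with "pixels" (420x560x3 uint8, red, green, blue), "fx", "fy", "cx", "cy" (pixels), "extrinsics" (4x4, takes a point from camera to world coordinates). Camera axes: x right, y up, looking along -z (the intrinsics and any distortion apply to the point x, -y, -z); pixel columns grow to the right and rows downward; lengths in mm; the calibration is good to about 2 mm. A picture is of the moment at which its call begins. There is no depth.
- ctrl.finish_job(): hands the job in; it is judged then, once.
The state is a dict: "clock": time; "qpos": joint angles; "qd": joint speeds; "tau": joint torques, N m; "eef_pos": TCP position; "tool_rot": TCP orientation; "force": force on the tool from outside, world axes, zero at the start; "torque": the same for the moment, N m; "width": finger opening in mm; "gripper_force": force on a finger pad.
Only numpy, scipy, OpenCV 4.12 (cv2) and the standard library are available. Lean on these libraries where they do the work, as an engineer would, in place of code of your own. Each camera call takes 0.05 s, during which the arm holds its last target. There are 200 camera calls.

## Task

Swing the jig's raised steel bar down until it lies fully home in its forked catch. Then take the metal pull head by its round stud, set it flat on the jig's plate inside the corner, and press it square against the back stop and the closed bar at the same time, with several newtons on each. Finish while still gripping the head and pressing it into the corner: do not let go. Leave the mortar cube and the brass weight where they stand.

Things in the scene. Friction and masses are not known exactly. Their poses are not given: they have to be found in the camera images.
- jig: bonding jig fixed to the worktop: aluminium plate 150 (x) x 140 (y) x 10 mm thick, origin at the centre of its underside; its x points to the back stop, y to the swing bar, z up. The back stop's face is at x = +55 mm, the closed bar's inner face at y = +42 mm, so the corner is far left as the robot sees it
- corner (a point): the corner where the two stops meet, on the plate's top face (10 mm above the worktop); axes as the jig's. A seated pull head has its origin at x = -25, y = -25, z = 0 mm from this point. The ground metal faces of head, plate and stops slide on one another with a friction of about 0.2 to 0.3
- back_stop: fixed steel bar with two screws on the jig's plate along the jig's y, 15 x 100 mm, 12 mm high above the plate; origin at the centre of its underside; its pressing face is 7.5 mm from the origin towards the jig's -x
- swing_bar (a joint): hinge of the swing bar: 0 = closed, lying level in the catch; grows as its free end rises (1.57 would be upright). It starts between 0.6 and 1.1. Stiff enough (0.09 N m) to stay where it is left; there is no spring. It carries sideways load along its hinge pin without moving
- bar_hinge (a point): middle of the swing bar's hinge pin (along the jig's y), 6 mm above the plate, between two lugs 12 x 5 mm that stand 15 mm above it; axes as the jig's. The bar is a straight steel strip 14 mm wide, 10 mm thick; closed, it runs from here along the jig's -x and ends 124 mm away, top face 6 mm above the pin and 12 mm above the plate; raised, its free end is up
- bar_press (a point): point on the swing bar's top face, in mid-width, 90 mm from the hinge pin along the bar: a good place to push it down; moves with the bar
- pull_head: clean grey metal pull head, about 0.16 to 0.32 kg: a square foot 50 x 50 x 10 mm and on its middle a threaded round stud 20 mm in diameter, graspable from 16 to 42 mm above the underside; origin at the centre of the underside, x and y square to the foot's sides, z up along the stud. Any two neighbouring sides of the foot may go to the stops
- mortar_cube: grey mortar cube, 40 mm, origin at the centre of its underside; a bystander
- weight: brass weight with a knob, 38 mm in diameter, 57 mm high, origin at the centre of its underside; a bystander
- catch (a point): middle of the forked catch for the bar's free end, on the plate's top face: two prongs 14 x 4 mm, 14 mm high above the plate, 11 mm either side of this point along the jig's y; axes as the jig's
Mind the look-alikes: they are no part of the job. Leave any orange look-alike of the pull_head alone.

How it is judged (in metres and radians):
On the way, in this order (a step that is already met when the one before it is completed fails the run):
1. the swing bar is down in its catch (value of joint swing_bar below 0.04 rad), for 0.2 s.
2. the gripped pull head presses on the back stop and on the closed bar at once (value of joint swing_bar below 0.04 rad and contact force between pull_head and back_stop above 1.5 N and contact force between pull_head and swing_bar above 1.5 N and contact force between the fingers and pull_head above 2 N), for 0.3 s.
At the end, for the whole second after the job is handed in: Bar closed (under 0.04 rad); the pull head, still gripped (over 2 N), lies flat on the plate (2.5 mm, 0.06 rad), square to the jig within 0.06 rad, within 2.5 mm of its seated place, pressing on back stop and swing bar with over 1.5 N each, at rest through the last second (all of step 2 and x of pull_head in the frame of corner between -0.0275 and -0.0225 m and y of pull_head in the frame of corner between -0.0275 and -0.0225 m and z of pull_head in the frame of corner below 0.0025 m and angle between pull_head's own z axis and vertical below 0.06 rad and (angle between the x axis of pull_head and the x axis of jig, either way round below 0.06 rad or angle between the x axis of pull_head and the y axis of jig, either way round below 0.06 rad) and linear speed of pull_head below 0.01 m/s); the arm keeps its last pose, push and grip.
It fails at once if the mortar cube or the weight was shifted by more than 15 mm (distance of any of mortar_cube, weight from where it was at the start of the episode above 0.015 m).
It also fails if it takes over 58 s, if anything falls off the work surface, if the arm or the gripper's body presses on something with over 40 N, if the wrist force passes 120 N, or if a joint passes its speed limit or range.

## Working session

There is one attempt and no reset: what is moved stays moved. The work goes in short steps, Python scripts to look and compute and a tool call to move; the robot and the scene stay as the last step left them, time stands still between calls to the robot, and variables do not carry over. Pictures are saved under pics/ and viewed, at most 11 in all, crops included, and the job is handed in when it is done.

Besides the shell and the picture viewer there is one more tool, called after "Emit:" by a JSON object that holds its "name" and its "arguments", one argument or row to a line. send_rows: Moves the arm, as the interface text tells. Its arguments: {"type":"object","properties":{"rows":{"type":"array","items":{"type":"array","items":{"type":"array","items":{"type":"number"}}}},"grip":{"type":"number"}},"required":["rows"]}

```bash
mkdir -p pics
cat > h.py <<'E'
import numpy as np, cv2
from cell import ctrl
def get(n,f=None):
    d=ctrl.get_image(n)
    if f: cv2.imwrite('pics/'+f,cv2.cvtColor(d['pixels'],cv2.COLOR_RGB2BGR))
    return d
def ray(d,u,v):
    E=np.array(d['extrinsics']); r=np.array([(u-d['cx'])/d['fx'],-(v-d['cy'])/d['fy'],-1.])
    return E[:3,3],E[:3,:3]@r
def onz(d,u,v,z):
    o,r=ray(d,u,v); return o+r*(z-o[2])/r[2]
def proj(d,p):
    E=np.array(d['extrinsics']); c=E[:3,:3].T@(np.array(p)-E[:3,3])
    return d['cx']+d['fx']*c[0]/-c[2], d['cy']-d['fy']*c[1]/-c[2]
def tri(d1,p1,d2,p2):
    o1,r1=ray(d1,*p1);o2,r2=ray(d2,*p2)
    s=np.linalg.lstsq(np.c_[r1,-r2],o2-o1,rcond=None)[0]
    a=o1+s[0]*r1;b=o2+s[1]*r2
    return (a+b)/2,np.linalg.norm(a-b)
E
python3 - <<'E'
from h import *
for n in('side','top'):
    d=get(n,n+'0.png');print(n,d['fx'],d['cx'],d['cy'],[k for k in d],np.round(d['extrinsics'],3).tolist())
s=ctrl.read_state();print(s)
E
```

```text
side 428.6849869690805 282.949764041015 205.43679124651803 ['pixels', 'fx', 'fy', 'cx', 'cy', 'extrinsics'] [[0.9, 0.168, -0.401, 135.184], [-0.435, 0.351, -0.829, -667.128], [0.002, 0.921, 0.389, 381.57], [0.0, 0.0, 0.0, 1.0]]
top 486.34704851194044 276.9725585234382 205.37489021612814 ['pixels', 'fx', 'fy', 'cx', 'cy', 'extrinsics'] [[-0.015, 0.991, -0.132, 330.876], [-1.0, -0.016, -0.011, 31.696], [-0.013, 0.132, 0.991, 1075.515], [0.0, 0.0, 0.0, 1.0]]
{'clock': 0.1, 'qpos': array([-1.24279604,  0.62924679,  0.03843555,  1.51828187, -0.02701073,
        0.99630643, -0.02002907]), 'qd': array([-5.65117062e-05, -1.92641086e-03,  2.12985015e-03, -2.74896285e-03,
       -1.05540851e-03, -7.72005515e-04,  8.04985042e-04]), 'tau': array([ 3.13693272e-03, -5.64537907e+01,  1.23062320e+00, -1.93974942e+01,
        1.13447855e-02,  5.36065883e-03, -1.14906766e-05]), 'eef_pos': array([249.19878517, 599.85177611, 303.08077032]), 'tool_rot': array([-3.13986767e+00,  3.08172049e-06,  2.74776460e+00]), 'force': array([ 0.22683647, -0.50421322, -0.75266318]), 'torque': array([ 0.0741245 , -0.02794405,  0.00022567]), 'gripper_force': 0.0, 'width': 85.31110496981577}
```

View pics/side0.png

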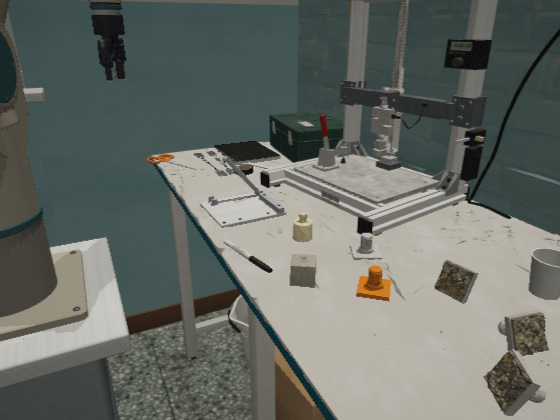

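View pics/top0.png

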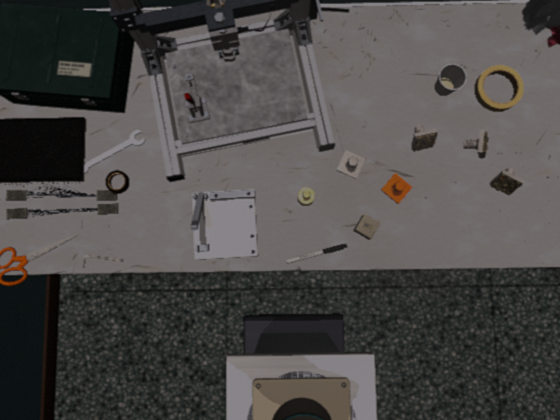

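Top view: the jig is at about (225,225), with its raised bar at about (200,220). The brass weight is at (306,197) and the cube at (367,227). Pull-head candidates are grey clean (351,164), orange (397,187), and mortar-covered heads at (425,138), (478,142) and (507,181). The grey clean one at (351,164) fits the description. I'll confirm it in a crop.

Run:
```python
from h import *
a=cv2.imread('pics/top0.png');b=cv2.imread('pics/side0.png')
z=lambda c,w,h:cv2.resize(c,(w,h),interpolation=cv2.INTER_CUBIC)
A=z(a[180:270,180:270],400,400);B=z(a[135:195,320:380],400,400)
C=z(b[145:235,195:295],400,200*9//10*1+20);D=z(b[220:270,335:415],400,200)
cv2.imwrite('pics/c1.png',np.vstack([np.hstack([A,B]),np.hstack([C,D])]))
```

```text
(no output)
```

View pics/c1.png

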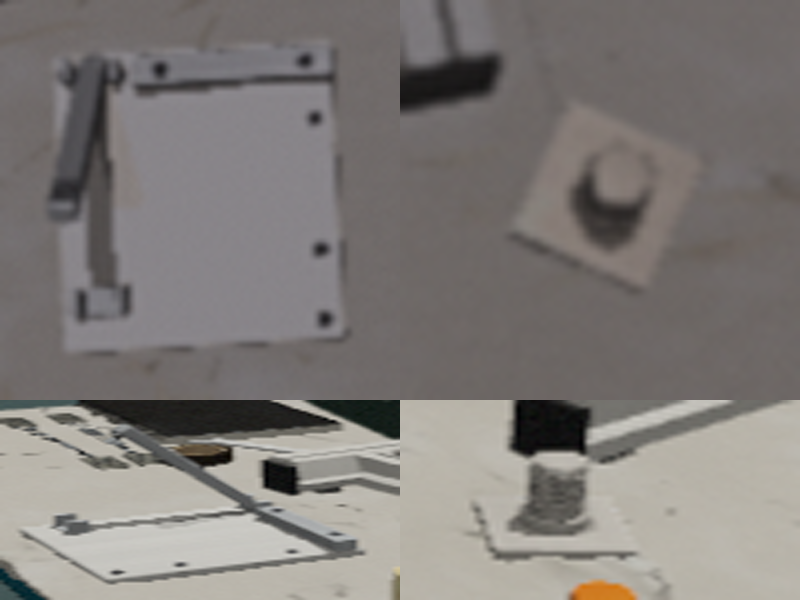

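The grey one is confirmed as the clean head: ground grey foot with a bare threaded stud. The jig plate, back stop (top), hinge lugs (upper left), catch (lower left) and raised bar are all visible. Next I'll measure them.

Run:
```python
from h import *
from scipy.optimize import least_squares
d=get('top');s=get('side')
def fit(P,L,W):  # corners order -> rigid fit
    M=np.array([[L,W],[L,-W],[-L,-W],[-L,W]])/2
    f=lambda q:((np.c_[np.cos(q[2])*M[:,0]-np.sin(q[2])*M[:,1],np.sin(q[2])*M[:,0]+np.cos(q[2])*M[:,1]]+q[:2])-P).ravel()
    a=np.arctan2(*(P[0]-P[3])[::-1]); r=least_squares(f,[*P.mean(0),a]);return r.x,r.fun.reshape(-1,2)
A=lambda x,y:(x/4.444+180-.4,y/4.444+180-.4)
B=lambda x,y:((x-400)/6.667+320-.4,y/6.667+135-.4)
P=np.array([onz(d,*A(*p),10)[:2] for p in[(52,60),(332,43),(345,333),(68,352)]])
q,r=fit(P,150,140);print('jig',q.round(3),r.round(1).tolist())
P=np.array([onz(d,*B(*p),10)[:2] for p in[(574,103),(700,160),(645,290),(512,235)]])
q2,r=fit(P,50,50);print('head',q2.round(3),r.round(1).tolist())
# mask check
g=cv2.cvtColor(d['pixels'],cv2.COLOR_RGB2GRAY)
for (x0,y0,x1,y1) in[(180,180,270,270),(325,140,378,190)]:
    c=g[y0:y1,x0:x1];t,m=cv2.threshold(c,0,255,cv2.THRESH_OTSU)
    k=max(cv2.findContours(m,cv2.RETR_EXTERNAL,cv2.CHAIN_APPROX_NONE)[0],key=cv2.contourArea)
    b=cv2.minAreaRect(k);print(t,b);u=b[0];print(onz(d,u[0]+x0,u[1]+y0,10))
T=onz(d,*B(622,178),44);print('stud top',T)
# bar tip: A (62,212); side C px
b1=A(62,205);print(b1)
o,r=ray(d,*b1)
th=q[2];R=np.array([[np.cos(th),-np.sin(th)],[np.sin(th),np.cos(th)]])
for n,p in dict(corner=(55,42,10),hinge=(0,49,16),catch=(0,49,10)).items(): pass
# hinge pin x from lugs px A(95,75)
for nm,p,z in[('lugs',(92,75),25),('catch',(104,302),24),('stopL',(137,90),10),('stopR',(332,78),10),('foot of stop',(235,84),10)]:
    w=onz(d,*A(*p),z)[:2];print(nm,w.round(1),(R.T@(w-q[:2])).round(1))
c=lambda x,y:(195+x/4-.4,145+(y-400)*90/200-.4)
t,e=tri(d,b1,s,c(115,430));print('tip',t.round(1),e,(R.T@(t[:2]-q[:2])).round(1))
for nm,p in[('hd',(q2[0],q2[1],44)),('jig c',(q[0],q[1],10))]: print(nm,proj(s,p))
for y0,y1,x0,x1 in[(160,240,180,270)]:pass
cv2.imwrite('pics/c2.png',np.vstack([cv2.resize(cv2.cvtColor(s['pixels'],cv2.COLOR_RGB2BGR)[145:235,195:295],(600,540),interpolation=cv2.INTER_CUBIC)]))
```

```text
jig [4.34000e+02 1.60204e+02 4.90000e-02] [[2.2, -0.1], [2.8, 0.3], [-2.7, -1.9], [-2.3, 1.7]]
head [ 5.62760e+02 -1.22135e+02 -4.40000e-01] [[0.9, 1.8], [-0.1, -2.0], [-1.4, -0.7], [0.5, 0.9]]
117.0 ((43.964385986328125, 43.734214782714844), (67.25287628173828, 63.466270446777344), 87.33700561523438)
[433.8007197  161.18955667  10.        ]
78.0 ((26.0, 24.5), (49.0, 52.0), 90.0)
[ 561.87922308 -122.64242994   10.        ]
stud top [ 561.4905781 -122.0573558   44.       ]
(193.55139513951394, 225.7296129612961)
lugs [493.1 211.2] [61.5 48.1]
catch [381.5 204.9] [-50.3  47.2]
stopL [487.5 191.2] [54.9 28.4]
stopR [491.9  93.8] [ 54.6 -69.1]
foot of stop [489.7 142.3] [ 54.7 -20.6]
tip [417.7 211.  109.5] 7.186965866498175 [-13.8  51.5]
hd (np.float64(366.5944159464396), np.float64(232.73418459065044))
jig c (np.float64(241.66421778434463), np.float64(206.29248773560465))
```

View pics/c2.png

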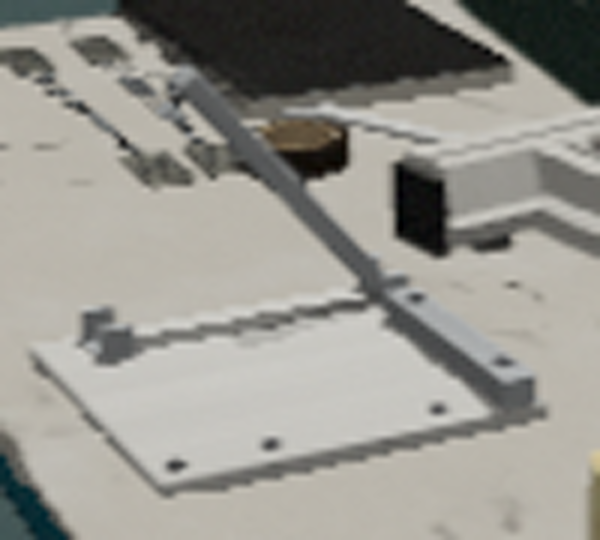

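Measured: jig centre about (434,160.5), yaw 0.05. Hinge about (493,212), which matches the lugs seen at (493,211). The bar is at about 0.9 rad, with its tip about 110 mm high. Head about (562,-122), yaw -0.44. Next I compute the first moves.

```bash
cat >> h.py <<'E'
from scipy.spatial.transform import Rotation as Ro
def rel(x,y,z,yaw,frm=None):
    s=ctrl.read_state(); p=s['eef_pos'];R=Ro.from_euler('xyz',s['tool_rot'])
    if frm is not None: p=np.array(frm[:3]);R=Ro.from_euler('xyz',[np.pi,0,frm[3]])
    T=Ro.from_euler('xyz',[np.pi,0,yaw])
    return np.r_[(R.inv().apply(np.array([x,y,z])-p))/10,(R.inv()*T).as_rotvec()].round(3)
JO=np.array([434.,160.5]);JY=.049
def jig(x,y): c,s=np.cos(JY),np.sin(JY); return JO+[c*x-s*y,s*x+c*y]
E
python3 - <<'E'
from h import *
a=jig(62-55,49);print(a,rel(*a,210,1.62))
b0=(*a,210,1.62)
for t in(.9,.7,.5,.3,.15,0):
    b=jig(62-88*np.cos(t)+6*np.sin(t),49);z=16+88*np.sin(t)+6*np.cos(t)+73;print(t,b.round(0),z.round(0),rel(*b,z,1.62,b0))
E
```

```text
[438.59155887 209.78405003] [-3.2456e+01 -2.8759e+01  9.3680e+00 -1.0000e-03  1.0000e-03  1.1280e+00]
0.9 [444. 210.] 162.0 [-0.     0.5    4.834  0.     0.     0.   ]
0.7 [430. 209.] 150.0 [ 0.    -0.844  5.972  0.     0.     0.   ]
0.5 [419. 209.] 136.0 [ 0.    -1.935  7.355  0.     0.     0.   ]
0.3 [411. 208.] 121.0 [ 1.000e-03 -2.730e+00  8.926e+00  0.000e+00  0.000e+00  0.000e+00]
0.15 [408. 208.] 108.0 [ 1.0000e-03 -3.1120e+00  1.0192e+01  0.0000e+00  0.0000e+00  0.0000e+00]
0 [406. 208.] 95.0 [ 1.00e-03 -3.30e+00  1.15e+01  0.00e+00  0.00e+00  0.00e+00]
```

Emit:
{"name": "send_rows", "arguments": {
  "rows": [
    [[-3.2, -2.9, 0, 0, 0, 0.11], [-6.5, -5.8, 0, 0, 0, 0.22], [-9.7, -8.6, 0, 0, 0, 0.34], [-13, -11.5, 0, 0, 0, 0.45], [-16.2, -14.4, 0, 0, 0, 0.56], [-19.5, -17.3, 0, 0, 0, 0.68], [-22.7, -20.1, 0, 0, 0, 0.79], [-26, -23, 0, 0, 0, 0.9], [-29.2, -25.9, 0, 0, 0, 1.02], [-32.4, -28.7, 0, 0, 0, 1.128]]
  ],
  "grip": 255
}}

```text
clock: 1.2
eef_pos: [438.8, 209.2, 304.0]
tool_rot: [3.142, -0.0, 1.615]
force: [0.5, 0.6, -1.2]
width: 0.0
gripper_force: 0.0
```

Emit:
{"name": "send_rows", "arguments": {
  "rows": [
    [[0, 0, 0, 0, 0, 0], [0, 0, 0, 0, 0, 0], [0, 0, 0, 0, 0, 0]]
  ]
}}

```text
clock: 1.5
eef_pos: [437.9, 212.2, 303.8]
tool_rot: [-3.141, -0.001, 1.622]
force: [-0.2, 1.1, -0.1]
width: 0.2
gripper_force: 0.0
```

Run:
```python
from h import *
a=jig(62-55,49);print(rel(*a,200,1.62));s=ctrl.read_state();print(s['eef_pos'],s['tool_rot'],s['force'])
d=get('side');t=get('top')
f=lambda d,a,b,c,e:cv2.resize(cv2.cvtColor(d['pixels'],cv2.COLOR_RGB2BGR)[a:b,c:e],(400,400))
cv2.imwrite('pics/c3.png',np.hstack([f(d,100,230,180,310),f(t,170,270,170,270)]))
```

```text
[-2.5000e-01  6.4000e-02  1.0377e+01 -1.0000e-03 -1.0000e-03  2.0000e-03]
[437.88987979 212.16713544 303.77208868] [-3.14095166e+00 -7.70601405e-04  1.62222592e+00] [-0.16303476  1.10187323 -0.10743863]
```

View pics/c3.png

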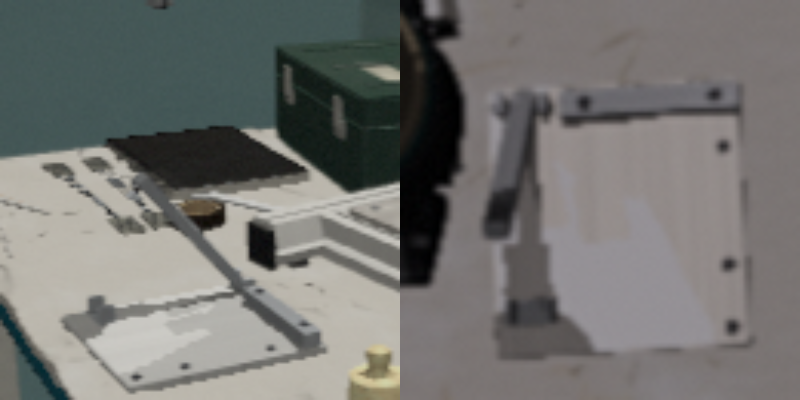

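The bar is still raised. The arm's shadow lies over the jig, and the gripper shows just left of the bar because of parallax from its height, as expected. Moving down along the arc.

Emit:
{"name": "send_rows", "arguments": {
  "rows": [
    [[-0.2, 0.1, 3, 0, 0, 0], [-0.2, 0.1, 6, 0, 0, 0], [-0.2, 0.1, 9, 0, 0, 0], [-0.2, 0.1, 11, 0, 0, 0], [-0.2, 0.1, 12.5, 0, 0, 0], [-0.2, -0.2, 13.5, 0, 0, 0], [-0.2, -0.5, 14.5, 0, 0, 0], [-0.2, -0.9, 15.5, 0, 0, 0], [-0.2, -1.3, 16.2, 0, 0, 0], [-0.2, -1.9, 17, 0, 0, 0]]
  ]
}}

```text
clock: 2.6
eef_pos: [419.8, 208.5, 133.9]
tool_rot: [3.14, -0.001, 1.62]
force: [1.2, 0.1, 0.1]
width: 0.3
gripper_force: 0.4
```

Run:
```python
from h import *
for t in(.3,.15,0):
    b=jig(62-88*np.cos(t)+6*np.sin(t),49);z=16+88*np.sin(t)+6*np.cos(t)+73;print(t,rel(*b,z,1.62))
d=get('side');t=get('top')
f=lambda d,a,b,c,e:cv2.resize(cv2.cvtColor(d['pixels'],cv2.COLOR_RGB2BGR)[a:b,c:e],(400,400))
cv2.imwrite('pics/c4.png',np.hstack([f(d,100,230,180,310),f(t,170,270,170,270)]))
```

```text
0.3 [ 3.800e-02 -8.440e-01  1.314e+00  2.000e-03 -1.000e-03  0.000e+00]
0.15 [ 3.800e-02 -1.228e+00  2.579e+00  2.000e-03 -1.000e-03  0.000e+00]
0 [ 3.700e-02 -1.418e+00  3.887e+00  2.000e-03 -1.000e-03  0.000e+00]
```

View pics/c4.png

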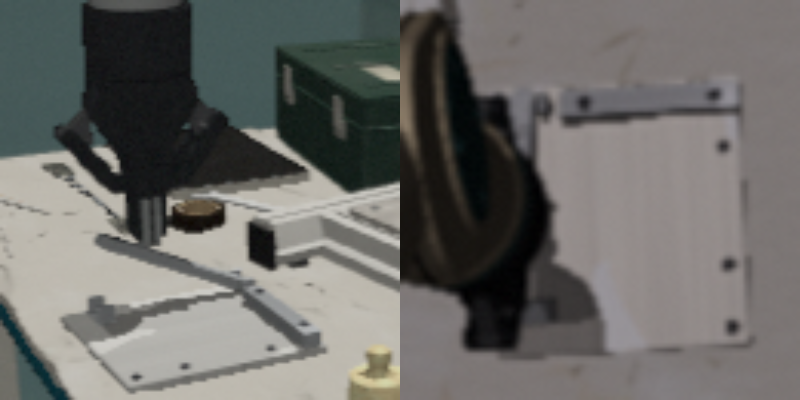

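The bar is being pushed down: the fingertips rest on it near side-crop (150,245), and it is now at roughly 0.45 rad. Continuing.

Emit:
{"name": "send_rows", "arguments": {
  "rows": [
    [[0, -0.4, 0.6, 0, 0, 0], [0, -0.8, 1.3, 0, 0, 0], [0, -1.0, 1.9, 0, 0, 0], [0, -1.2, 2.5, 0, 0, 0], [0, -1.3, 3.0, 0, 0, 0], [0, -1.4, 3.4, 0, 0, 0], [0, -1.4, 3.7, 0, 0, 0], [0, -1.4, 3.9, 0, 0, 0], [0, -1.4, 4.0, 0, 0, 0], [0, -1.4, 4.0, 0, 0, 0]]
  ]
}}

```text
clock: 3.7
eef_pos: [405.1, 207.1, 94.3]
tool_rot: [-3.141, -0.0, 1.619]
force: [-2.1, -1.7, 13.0]
width: 0.3
gripper_force: 6.2
```

Emit:
{"name": "send_rows", "arguments": {
  "rows": [
    [[0, 0, 0.15, 0, 0, 0], [0, 0, 0.15, 0, 0, 0], [0, 0, 0.15, 0, 0, 0], [0, 0, 0.15, 0, 0, 0]]
  ]
}}

```text
clock: 4.1
eef_pos: [405.1, 207.1, 93.9]
tool_rot: [-3.141, -0.001, 1.619]
force: [-3.5, -1.7, 27.0]
width: 0.2
gripper_force: 13.6
```

Emit:
{"name": "send_rows", "arguments": {
  "rows": [
    [[0, 0, -2, 0, 0, 0], [0, 0, -5, 0, 0, 0], [0, 0, -9, 0, 0, 0], [0, 0, -13, 0, 0, 0], [0, 0, -17, 0, 0, 0], [0, 0, -17, 0, 0, 0]]
  ],
  "grip": 90
}}

```text
clock: 4.7
eef_pos: [407.6, 208.1, 266.1]
tool_rot: [3.134, -0.004, 1.62]
force: [0.4, -0.2, -0.4]
width: 55.2
gripper_force: 0.0
```

Run:
```python
from h import *
print(ctrl.read_state()['width'],rel(562,-122.3,200,1.131))
```

```text
55.154865587867924 [-3.3784e+01  1.3741e+01  6.5720e+00  6.0000e-03 -6.0000e-03  4.8900e-01]
```

Emit:
{"name": "send_rows", "arguments": {
  "rows": [
    [[-3.8, 1.5, 0, 0, 0, 0.05], [-7.5, 3.1, 0, 0, 0, 0.11], [-11.3, 4.6, 0, 0, 0, 0.16], [-15, 6.1, 0, 0, 0, 0.22], [-18.8, 7.6, 0, 0, 0, 0.27], [-22.5, 9.2, 0, 0, 0, 0.33], [-26.3, 10.7, 0, 0, 0, 0.38], [-30, 12.2, 1, 0, 0, 0.43], [-33.8, 13.7, 3, 0, 0, 0.489], [-33.8, 13.7, 6, 0, 0, 0.489]]
  ]
}}

```text
clock: 5.7
eef_pos: [560.9, -130.8, 202.3]
tool_rot: [3.134, 0.003, 1.123]
force: [-0.3, 0.5, -0.2]
width: 55.3
gripper_force: 0.0
```

Emit:
{"name": "send_rows", "arguments": {
  "rows": [
    [[0, 0, 2, 0, 0, 0], [0, 0, 4.0, 0, 0, 0], [0, 0, 4, 0, 0, 0]]
  ]
}}

```text
clock: 6.0
eef_pos: [556.7, -122.8, 158.9]
tool_rot: [-3.135, 0.001, 1.13]
force: [-0.7, 0.2, 0.3]
width: 55.2
gripper_force: 0.0
```

Run:
```python
from h import *
s=ctrl.read_state();print(s['eef_pos'],s['tool_rot'],s['width'],rel(562,-122.3,87,1.131))
d=get('side');t=get('top')
f=lambda d,a,b,c,e:cv2.resize(cv2.cvtColor(d['pixels'],cv2.COLOR_RGB2BGR)[a:b,c:e],(400,400))
cv2.imwrite('pics/c5.png',np.vstack([np.hstack([f(d,170,270,320,420),f(t,120,220,300,400)]),cv2.resize(np.hstack([f(d,100,230,180,310),f(t,170,270,170,270)]),(800,200))]))
print(proj(d,(*s['eef_pos'][:2],44)),proj(d,(*s['eef_pos'][:2],127)))
```

```text
[ 556.72687012 -122.83015907  158.86254735] [-3.13457586e+00  1.12440640e-03  1.13033750e+00] 55.18324072352988 [ 2.810e-01  5.050e-01  7.183e+00 -7.000e-03  1.000e-03 -1.000e-03]
(np.float64(364.00314082610805), np.float64(233.55881267448794)) (np.float64(367.7308270989099), np.float64(189.26540300652948))
```

View pics/c5.png

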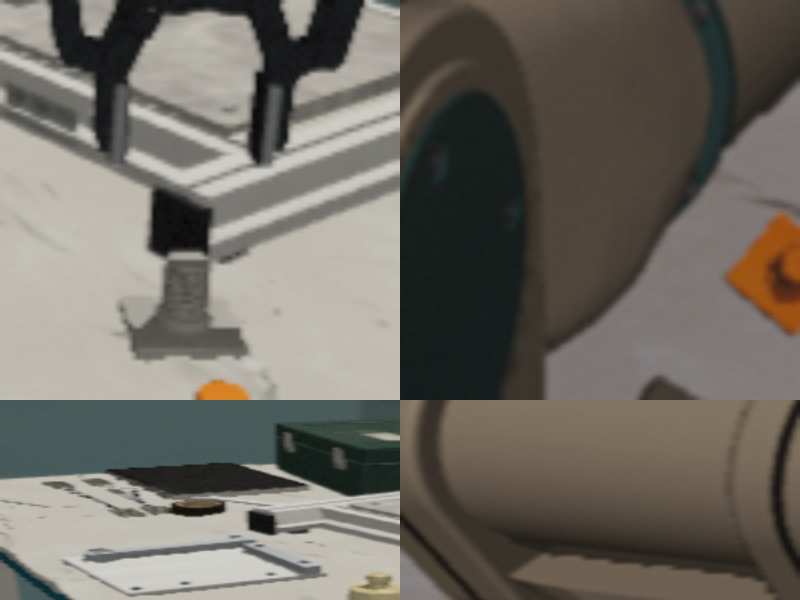

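The bar now lies flat in its catch. The stud top is at side pixel (367,234), against a predicted (366.6,232.7). The fingers straddle it about 5 mm off, which this next move corrects.

Emit:
{"name": "send_rows", "arguments": {
  "rows": [
    [[0.3, 0.5, 0, -0.007, 0, 0], [0.3, 0.5, 2, -0.007, 0, 0], [0.3, 0.5, 4, -0.007, 0, 0], [0.3, 0.5, 6, -0.007, 0, 0], [0.3, 0.5, 7, -0.007, 0, 0], [0.3, 0.5, 7.2, -0.007, 0, 0], [0.3, 0.5, 7.2, -0.007, 0, 0]]
  ]
}}

```text
clock: 6.8
eef_pos: [565.3, -123.1, 91.0]
tool_rot: [3.134, -0.0, 1.131]
force: [0.6, 0.1, -0.3]
width: 55.0
gripper_force: 0.0
```

Emit:
{"name": "send_rows", "arguments": {
  "rows": [
    [[0, 0, 0, 0, 0, 0], [0, 0, 0, 0, 0, 0], [0, 0, 0, 0, 0, 0], [0, 0, 0, 0, 0, 0], [0, 0, 0, 0, 0, 0], [0, 0, 0, 0, 0, 0], [0, 0, 0, 0, 0, 0]]
  ],
  "grip": 255
}}

```text
clock: 7.5
eef_pos: [564.9, -122.9, 91.4]
tool_rot: [3.134, -0.001, 1.131]
force: [-1.4, 0.5, 4.9]
width: 18.4
gripper_force: 58.4
```

Emit:
{"name": "send_rows", "arguments": {
  "rows": [
    [[0, 0, -1, 0, 0, 0], [0, 0, -3, 0, 0, 0], [0, 0, -5, 0, 0, 0], [0, 0, -6, 0, 0, 0], [0, 0, -6, 0, 0, 0], [0, 0, -6, 0, 0, 0]]
  ]
}}

```text
clock: 8.1
eef_pos: [564.2, -122.5, 150.2]
tool_rot: [3.135, -0.0, 1.131]
force: [-0.5, 0.1, -3.1]
width: 17.9
gripper_force: 59.1
```

Run:
```python
from h import *
s=ctrl.read_state();print(s['eef_pos'],s['tool_rot'],s['force'])
t=jig(20,7);print(t,rel(*t,150,1.62))
d=get('side');f=lambda d,a,b,c,e:cv2.resize(cv2.cvtColor(d['pixels'],cv2.COLOR_RGB2BGR)[a:b,c:e],(500,500))
cv2.imwrite('pics/c6.png',f(d,150,270,310,430))
```

```text
[ 564.20382782 -122.45855863  150.15449005] [ 3.13506121e+00 -1.96243954e-04  1.13110913e+00] [-0.49817133  0.13765057 -3.08595243]
[453.63313204 168.47120607] [ 2.1619e+01 -2.2389e+01 -1.2700e-01  6.0000e-03  1.0000e-03 -4.8900e-01]
```

View pics/c6.png

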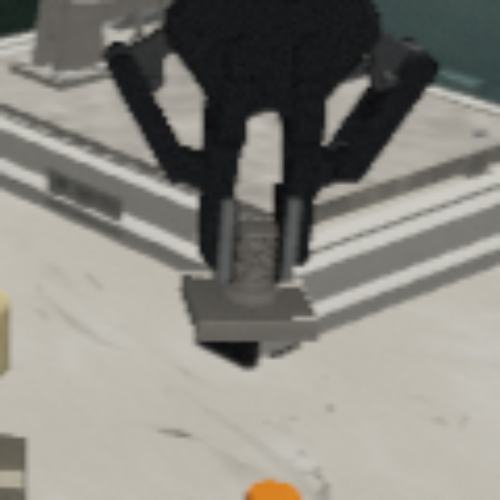

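The head is held (17.9 mm opening, 59 N) with the foot hanging nearly level. The weight is 57 mm tall, so I raise the head further before crossing to the plate.

Emit:
{"name": "send_rows", "arguments": {
  "rows": [
    [[0, 0, -2.5, 0, 0, 0], [1, -1, -4.5, 0.006, 0, -0.05], [4, -4, -4.5, 0.006, 0, -0.12], [7, -7, -4.5, 0.006, 0, -0.19], [10, -10.4, -4.5, 0.006, 0, -0.26], [13, -13.5, -4.5, 0.006, 0, -0.33], [16, -16.6, -4.5, 0.006, 0, -0.4], [19, -19.7, -4.5, 0.006, 0, -0.46], [21.3, -22.4, -4.5, 0.006, 0, -0.489], [21.3, -22.4, -4.5, 0.006, 0, -0.489]]
  ]
}}

```text
clock: 9.15
eef_pos: [448.8, 171.0, 192.5]
tool_rot: [-3.137, -0.001, 1.629]
force: [-0.3, -1.0, -2.8]
width: 17.8
gripper_force: 59.3
```

Emit:
{"name": "send_rows", "arguments": {
  "rows": [
    [[0, 0, 1.5, 0, 0, 0], [0, 0, 3.5, 0, 0, 0], [0, 0, 5.5, 0, 0, 0], [0, 0, 6.5, 0, 0, 0], [0, 0, 6.5, 0, 0, 0], [0, 0, 6.5, 0, 0, 0], [0, 0, 6.5, 0, 0, 0], [0, 0, 6.5, 0, 0, 0]]
  ]
}}

```text
clock: 9.95
eef_pos: [452.7, 165.4, 129.5]
tool_rot: [3.14, 0.001, 1.62]
force: [-0.5, -0.2, -2.6]
width: 18.5
gripper_force: 59.2
```

Run:
```python
from h import *
s=ctrl.read_state();print(s['eef_pos'],s['tool_rot'],s['force'],JO)
t=jig(20,7);print(t,rel(*t,108,1.62))
d=get('side');f=lambda d,a,b,c,e:cv2.resize(cv2.cvtColor(d['pixels'],cv2.COLOR_RGB2BGR)[a:b,c:e],(600,540),interpolation=cv2.INTER_CUBIC)
cv2.imwrite('pics/c7.png',f(d,145,235,195,295))
```

```text
[452.66290579 165.4297384  129.51034386] [3.13980608e+00 1.44707914e-03 1.61978997e+00] [-0.51289453 -0.150294   -2.62912531] [434.  160.5]
[453.63313204 168.47120607] [ 3.020e-01  1.080e-01  2.151e+00  2.000e-03  1.000e-03 -0.000e+00]
```

View pics/c7.png

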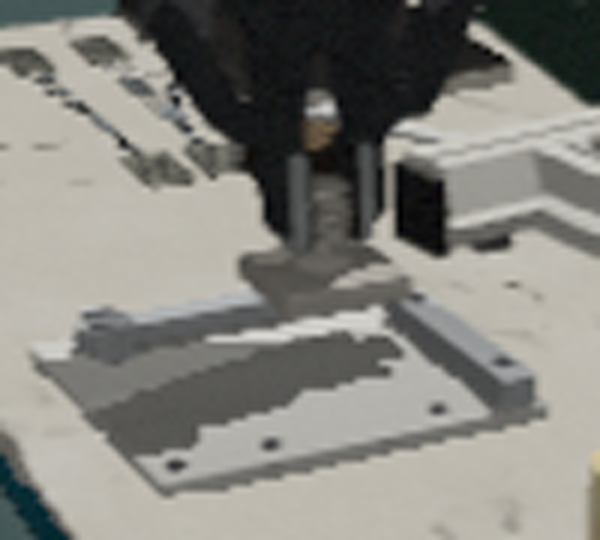

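The foot hangs above the plate inside the corner. Its front edge slope of -0.24 and left edge slope of 1.07 match the plate's -0.21 and 1.08, so it's square. Lowering.

Emit:
{"name": "send_rows", "arguments": {
  "rows": [
    [[0.1, 0.1, 1, 0.002, 0.001, 0], [0.2, 0.1, 2, 0.002, 0.001, 0], [0.2, 0.1, 2.4, 0.002, 0.001, 0], [0.2, 0.1, 2.5, 0.002, 0.001, 0], [0.2, 0.1, 2.6, 0.002, 0.001, 0], [0.2, 0.1, 2.7, 0.002, 0.001, 0], [0.2, 0.1, 2.75, 0.002, 0.001, 0], [0.2, 0.1, 2.75, 0.002, 0.001, 0]]
  ]
}}

```text
clock: 10.8
eef_pos: [453.2, 167.3, 101.5]
tool_rot: [-3.14, 0.001, 1.62]
force: [-0.9, -0.2, -2.3]
width: 18.0
gripper_force: 59.6
```

Emit:
{"name": "send_rows", "arguments": {
  "rows": [
    [[0, 0, 0.03, 0, 0, 0], [0, 0, 0.06, 0, 0, 0], [0, 0, 0.1, 0, 0, 0], [0, 0, 0.1, 0, 0, 0]]
  ]
}}

```text
clock: 11.2
eef_pos: [453.2, 167.3, 101.3]
tool_rot: [-3.141, -0.0, 1.619]
force: [-1.9, -0.6, 10.4]
width: 17.6
gripper_force: 60.9
```

Emit:
{"name": "send_rows", "arguments": {
  "rows": [
    [[0, 0, -0.07, 0, 0, 0], [0, 0.2, -0.07, 0, 0, 0], [0, 0.4, -0.07, 0, 0, 0], [0, 0.55, -0.07, 0, 0, 0], [0, 0.7, -0.07, 0, 0, 0], [0, 0.7, -0.07, 0, 0, 0], [0, 0.7, -0.07, 0, 0, 0]]
  ]
}}

```text
clock: 11.9
eef_pos: [460.0, 167.8, 101.4]
tool_rot: [-3.14, 0.0, 1.62]
force: [-1.6, 0.1, 5.4]
width: 17.7
gripper_force: 60.2
```

Emit:
{"name": "send_rows", "arguments": {
  "rows": [
    [[0.2, 0, 0, 0, 0, 0], [0.4, 0, 0, 0, 0, 0], [0.55, 0, 0, 0, 0, 0], [0.7, 0, 0, 0, 0, 0], [0.7, 0, 0, 0, 0, 0], [0.7, 0, 0, 0, 0, 0]]
  ]
}}

```text
clock: 12.5
eef_pos: [460.7, 174.6, 101.3]
tool_rot: [3.141, 0.001, 1.619]
force: [0.8, -1.4, 4.3]
width: 18.1
gripper_force: 60.2
```

Emit:
{"name": "send_rows", "arguments": {
  "rows": [
    [[0, 0.1, 0, 0, 0, 0], [0, 0.2, 0, 0, 0, 0], [0, 0.3, 0, 0, 0, 0], [0, 0.35, 0, 0, 0, 0], [0, 0.35, 0, 0, 0, 0]]
  ]
}}

```text
clock: 13.0
eef_pos: [462.7, 175.1, 101.4]
tool_rot: [-3.139, 0.0, 1.62]
force: [-3.1, -0.9, 9.6]
width: 17.9
gripper_force: 60.5
```

Emit:
{"name": "send_rows", "arguments": {
  "rows": [
    [[0.1, 0, 0, 0, 0, 0], [0.2, 0, 0, 0, 0, 0], [0.3, 0, 0, 0, 0, 0], [0.4, 0, 0, 0, 0, 0], [0.4, 0, 0, 0, 0, 0]]
  ]
}}

```text
clock: 13.5
eef_pos: [462.8, 177.9, 101.4]
tool_rot: [-3.139, 0.002, 1.619]
force: [-2.1, -4.1, 9.7]
width: 18.1
gripper_force: 60.5
```

Emit:
{"name": "send_rows", "arguments": {
  "rows": [
    [[0, 0.05, 0, 0, 0, 0], [0.05, 0.1, -0.02, 0, 0, 0], [0.1, 0.1, -0.03, 0, 0, 0], [0.1, 0.1, -0.03, 0, 0, 0], [0.1, 0.1, -0.03, 0, 0, 0]]
  ]
}}

```text
clock: 14.0
eef_pos: [462.9, 178.8, 101.4]
tool_rot: [-3.138, 0.002, 1.619]
force: [-3.1, -4.2, 7.8]
width: 18.2
gripper_force: 60.6
```

Emit:
{"name": "send_rows", "arguments": {
  "rows": [
    [[0, 0.05, 0, 0, 0, 0], [0.05, 0.1, 0, 0, 0, 0], [0.1, 0.1, 0, 0, 0, 0], [0.1, 0.1, 0, 0, 0, 0], [0.1, 0.1, 0, 0, 0, 0]]
  ]
}}

```text
clock: 14.5
eef_pos: [463.1, 179.3, 101.4]
tool_rot: [-3.136, 0.002, 1.619]
force: [-6.1, -5.0, 10.8]
width: 17.4
gripper_force: 60.7
```

Emit:
{"name": "send_rows", "arguments": {
  "rows": [
    [[0.05, 0.05, -0.02, 0, 0, 0], [0.1, 0.05, -0.04, 0, 0, 0], [0.15, 0.05, -0.05, 0, 0, 0], [0.15, 0.05, -0.05, 0, 0, 0], [0.15, 0.05, -0.05, 0, 0, 0], [0.15, 0.05, -0.05, 0, 0, 0]]
  ]
}}

```text
clock: 15.1
eef_pos: [463.2, 180.2, 101.5]
tool_rot: [-3.135, 0.003, 1.619]
force: [-6.0, -6.4, 7.7]
width: 18.3
gripper_force: 60.2
```

Run:
```python
from h import *
s=ctrl.read_state();print(s['eef_pos'],s['tool_rot'],s['force'],s['torque'])
d=get('side');f=lambda d,a,b,c,e:cv2.resize(cv2.cvtColor(d['pixels'],cv2.COLOR_RGB2BGR)[a:b,c:e],(800,600),interpolation=cv2.INTER_CUBIC)
cv2.imwrite('pics/c8.png',f(d,168,228,205,285))
```

```text
[463.16771678 180.18135749 101.52577047] [-3.13499475  0.00342434  1.61862829] [-5.9929808  -6.39849331  7.69152598] [-1.35980607  1.0113847   0.00165819]
```

View pics/c8.png

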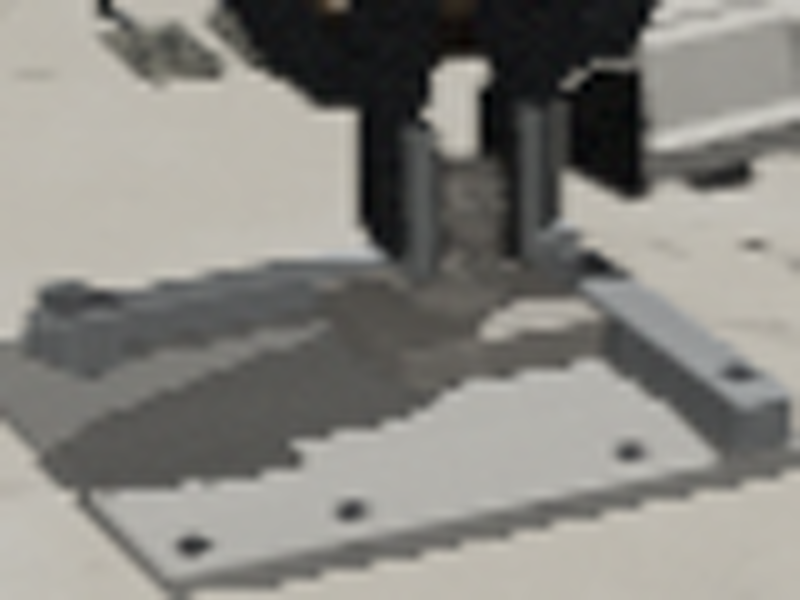

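The foot lies on the plate against the back stop. The y force may still be mostly friction, so I keep pushing towards the bar.

Emit:
{"name": "send_rows", "arguments": {
  "rows": [
    [[0.05, 0, 0, 0, 0, 0], [0.1, 0, 0, 0, 0, 0], [0.15, 0, 0, 0, 0, 0], [0.15, 0, 0, 0, 0, 0], [0.15, 0, 0, 0, 0, 0]]
  ]
}}

```text
clock: 15.65
eef_pos: [463.2, 180.4, 101.5]
tool_rot: [-3.135, 0.005, 1.618]
force: [-4.7, -10.0, 8.2]
width: 17.9
gripper_force: 60.4
```

Emit:
{"name": "send_rows", "arguments": {
  "rows": [
    [[0.05, 0, 0, 0, 0, 0], [0.1, 0, 0, 0, 0, 0], [0.15, 0, 0, 0, 0, 0], [0.15, 0, 0, 0, 0, 0], [0.15, 0, 0, 0, 0, 0]]
  ]
}}

```text
clock: 16.15
eef_pos: [463.1, 180.7, 101.6]
tool_rot: [-3.135, 0.007, 1.617]
force: [-4.6, -12.8, 9.2]
width: 17.8
gripper_force: 60.5
```

Emit:
{"name": "send_rows", "arguments": {
  "rows": [
    [[0, 0.05, -0.02, 0, 0, 0], [0, 0.1, -0.04, 0, 0, 0], [0, 0.15, -0.05, 0, 0, 0], [0, 0.2, -0.05, 0, 0, 0], [0, 0.2, -0.05, 0, 0, 0], [0, 0.2, -0.05, 0, 0, 0]]
  ]
}}

```text
clock: 16.75
eef_pos: [463.5, 180.8, 101.7]
tool_rot: [-3.132, 0.006, 1.617]
force: [-7.7, -11.1, 9.2]
width: 17.9
gripper_force: 60.6
```

Emit:
{"name": "send_rows", "arguments": {
  "rows": [
    [[0, 0.05, 0, 0, 0, 0], [0, 0.1, 0, 0, 0, 0], [0, 0.15, 0, 0, 0, 0], [0.05, 0.2, 0, 0, 0, 0], [0.05, 0.2, 0, 0, 0, 0], [0.05, 0.2, 0, 0, 0, 0], [0.05, 0.2, 0, 0, 0, 0], [0.05, 0.2, 0, 0, 0, 0], [0.05, 0.2, 0, 0, 0, 0], [0.05, 0.2, 0, 0, 0, 0]]
  ]
}}

```text
clock: 17.75
eef_pos: [463.8, 180.8, 101.7]
tool_rot: [-3.128, 0.007, 1.617]
force: [-10.6, -13.0, 13.6]
width: 18.0
gripper_force: 61.0
```

Run:
```python
from h import *
s=ctrl.read_state();print(s['eef_pos'],s['tool_rot'],s['force'],s['qd'].max())
d=get('side');f=lambda d,a,b,c,e:cv2.resize(cv2.cvtColor(d['pixels'],cv2.COLOR_RGB2BGR)[a:b,c:e],(800,600),interpolation=cv2.INTER_CUBIC)
cv2.imwrite('pics/c9.png',f(d,168,228,205,285))
```

```text
[463.83344041 180.79331117 101.72788157] [-3.12806667  0.00672052  1.61701457] [-10.57993193 -12.99822164  13.56388083] 0.0006099143958553811
```

View pics/c9.png

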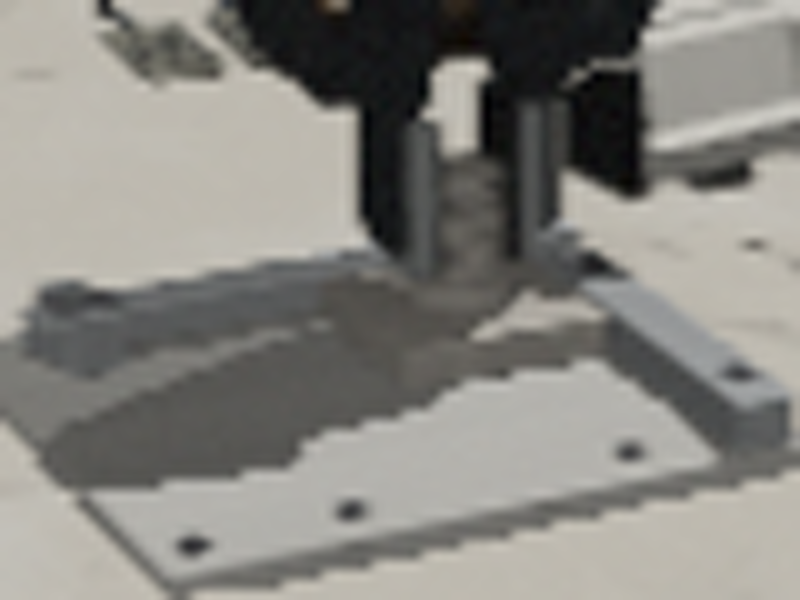

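The foot sits flat in the corner against both stops: back stop at crop (610,340), bar behind the foot at (340,290). The bar is level and the arm is still. Forces are about 11 N in x and 13 N in y, well above friction. Handing in.

```bash
python3 -c "
from cell import ctrl
print(ctrl.finish_job())"
```

```text
the job is handed in; nothing more can be done
None
```

I handed the job in with the bar closed in its catch and the pull head, still gripped at about 60 N, pressed flat into the corner. The wrist read about 11 N towards the back stop and 13 N towards the bar (friction included), and the hand-in gave no verdict.

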